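# Light up the open jar and hold the lamp at full brightness

### The job

One of the six glass jars in the tray stands with its lid open and is to be checked for chips: swivel and tilt the inspection lamp by its ball handle until its beam points at the middle of that jar. Then turn the lamp's spring-return dial clockwise past the first two clicks to the third, and finish while still holding it there against the spring; do not let go of it. Do not shift the jars, the funnel, the dipper or the tongs.

Things in the scene. Friction and masses are not known exactly. Their poses are not given: they have to be found in the camera images.
- lamp_unit: fixed inspection-lamp unit: flat grey base plate 120 (x) x 360 (y) x 16 mm high; origin at the centre of its underside, own x axis towards the jar tray, z up. The lamp stands at its -y end (y = -120 mm) on a 24 mm post, the dial on a black 96 x 96 mm housing, top 50 mm high, at its +y end (y = +120 mm)
- lamp_pivot (a point): the point where the lamp's swivel axis (vertical) and tilt axis (level) cross, 170 mm above the table; the beam line runs through it
- lamp_swivel (a joint): swivel of the lamp head about the vertical, rad: 0 = lens towards the unit's own +x, grows counter-clockwise from above; range -2.0 to 2.0; a stiff friction joint (0.12 N m) that stays where it is left
- lamp_tilt (a joint): tilt of the lamp head, rad: 0 = beam level, positive = lens down (the ball handle at the back then rises); range -0.5 to 0.8; a stiff friction joint (0.2 N m) that stays where it is left
- lamp_ball (a point): centre of the black 26 mm ball handle on a short 8 mm stud, 35 mm above the rear arm of the lamp head; in the head's frame (x along the beam, z up at tilt 0) it lies at x = -75, z = +35 mm from the pivot. Clear all round: pinched from above at any gripper yaw, moving it round the pivot turns both joints, and the ball turns between the pads
- lamp_lens (a point): centre of the lens at the front of the lamp head (a 52 mm aluminium barrel with a 60 mm dark rim), 60 mm ahead of the pivot; its own x axis is the beam line, y left, z up
- dial (a joint): spring-return dial, rad: 0 = rest (its pointer end faces the unit's own -x, at the single larger dot); turned clockwise from above it grows, with clicks at 0.4, 0.8 and 1.2 (one, two and three dots on the housing), stop at 1.32. Always springs back when let go: the torque rises from about 0.02 to a peak of 0.23 N m just before the third click, 0.12 N m at it; grip firmly (60 N)
- dial_grip (a point): on the dial's axis, 77 mm above the table, at the height to grip: the dial's steel bar is 54 mm long (along the unit's x axis at 0), 12 mm wide and stands 30 mm high on a 60 mm steel skirt; the bar's top is 88 mm above the table and the skirt's top 58 mm. This point's own x axis lies along the bar and turns with it, -x towards the pointer end
- open_jar: the one jar whose lid stands open: hexagonal glass, 58 mm across flats, 86 mm high, its round 58 mm steel lid standing up at one side; loose, in the tray row, at any of the six places; origin at the centre of its underside. Do not move it
- open_jar_mid (a point): the middle of the open jar, on its axis 43 mm above its underside: the beam line is to pass through here
- tray: fixed aluminium tray 130 x 480 x 22 mm (inner floor 4 mm high) beyond the lamp unit, holding the six jars in a row along its own y axis, about 72 mm apart; origin at the centre of its underside
- jar1: closed hexagonal glass jar, same size as open_jar, steel lid shut; origin at the centre of its underside; not to be disturbed
- jar2: closed hexagonal glass jar, same size as open_jar, steel lid shut; origin at the centre of its underside; not to be disturbed
- jar3: closed hexagonal glass jar, same size as open_jar, steel lid shut; origin at the centre of its underside; not to be disturbed
- jar4: closed hexagonal glass jar, same size as open_jar, steel lid shut; origin at the centre of its underside; not to be disturbed
- jar5: closed hexagonal glass jar, same size as open_jar, steel lid shut; origin at the centre of its underside; not to be disturbed
- funnel: blue plastic funnel standing mouth down, 86 mm across, 88 mm high; origin at the centre of its underside; bystander
- dipper: wooden honey dipper lying along its own x axis, about 185 mm long, 28 mm high; origin on its underside; bystander
- tongs: closed steel tongs lying along its own x axis, about 235 mm long, 18 mm high; origin on its underside; bystander
There are look-alikes about, which are no part of the job. What is shaped like the open_jar but blue or orange is not meant.

How it is judged:
By the outcome, as a careful person would: the job done as asked, in the order asked, and still so for the second after the job is handed in, while the arm keeps its last pose, push and grip.
It also fails if it takes over 48 s, if anything falls off the work surface, if the arm or the gripper's body presses on something with over 40 N, if the wrist force passes 120 N, or if a joint passes its speed limit or range.

### The arm

A 6-joint arm with a two-finger parallel gripper is mounted at the origin on the work surface. World frame = base frame: x ahead of the robot, y to its left, z up, the work surface at z = 0. Lengths are in m, angles in rad, forces in N, time in s.
With the tool pointing down it reaches from about 0.275 to 0.75 m from the base axis. Payload 10.2 kg.
Tool frame: the origin (TCP) lies between the finger pads; the fingertips stand 8 mm ahead of it and the grasp point (between the pads) lies 11 mm behind it; z points along the fingers, y is the line along which they close (so a half turn about z gives the same grasp; the last joint's range is limited). The gripper opens to 88 mm and grips with 3 to 60 N. Pads are 18 mm wide; open, the fingers measure 123 mm over their backs; the gripper's body (75 mm by 187 mm) begins 45 mm behind the grasp point.
Start: joints at [-1.56, 0.313, 1.498, -0, 1.331, -0.223], TCP at [0.122, -0.511, 0.247] pointing down, gripper open.
Joint ranges: [-2.94, 2.94], [-0.97, 2.17], [0.19, 2.56], [-1.23, 4.37], [0.02, 3.11], [-2.88, 2.88]. Speed limits (rad/s): [2.39, 2.39, 3.01, 3.14, 3.14, 3.14].

### API

Orientations are given as [roll, pitch, yaw] about the fixed x, y, z axes, in that order (R = Rz(yaw) Ry(pitch) Rx(roll)).
In Python, from rig import telemetry, vision, sign_off, spotter gives the robot as it stands.
- The arm moves only by the tool apply_moves, never from a script. Its argument "commands" is a list of rows, each a list of 7 numbers: the shift along the tool's x, y, z in units of 0.02 m (1.0 is 0.02 m), then the turn, a rotation vector about the tool's x, y, z in units of 180 degrees (1.0 is 180 degrees), then the opening, from 0 (shut) to 1 (fully open). A call has exactly 10 rows; each row shifts and turns the commanded pose from where the row before left it, along the tool's axes as they then stand; what a row does not reach is not made up. A row lasts 1/8 s, in which the tool goes at most 62.5 mm and 10.7 degrees, less where a joint would pass 70% of its speed; a pose out of reach is approached as far as the arm can. A call with a number of a shift or a turn outside -1 to 1 is refused whole. A call with a gripper value outside its range is refused whole. The fingers move at their own pace and stop on an object; "force" is the grip in N (left out, the last holds). Time passes only in rows, so rows that do not move let the fingers close, or fill a call up. It gives the time, the measured TCP pose, the force, the opening and the grip force at its end, in the units of the state.
- telemetry.sense(): the state, without advancing time (a new reading comes with each control period).
- vision.snapshot(name): name is "scene" or "top" or "wrist"; returns a dict with "img" (400x640x3 uint8, blue, green, red), "vfov" (degrees; the focal length in pixels is half the picture's height over the tangent of half this angle, whatever the lens; pixels are square), "cx", "cy" (the principal point, pixels), "rvec" (rotation vector, rad) and "tvec" (3), from world to camera coordinates, as OpenCV has them. Camera axes: x right, y down, z forward; pixel columns grow to the right and rows downward; lengths in m; the calibration is good to about 2 mm. A picture is of the moment at which its call begins. There is no depth.
- sign_off(): hands the job in; it is judged then, once.
Trained networks look in the newest picture that a camera, given by its name, has taken for a name from the list of things; names that differ only in an ending like _2 or _b are one class to them, and where a whole thing is asked for, a point or a joint stands for the part that bears it (a point fixed in the world has none). Each returns a list of dicts, best first, with "score" (0 to 1); they miss things now and then, are a little off and sometimes report something else, mostly with a low value. They report only what shows in the picture. A call takes as long as a camera call. They do not tell look-alikes from the thing itself.
- spotter.spot_in(camera, label): "centre" ([x, y, z] in m, in the coordinates of the camera as it stood for that picture, good to about 4 mm: the middle of the surface that is visible of it).
- spotter.pinpoint(camera, label): "centre" ([x, y, z] in m, in the coordinates of the camera as it stood for that picture, good to about 4 mm: a listed point, or the origin of a listed thing).
The state is a dict: "time": time; "joints": joint angles; "qd": joint speeds; "tau": joint torques, N m; "tcp_pos": TCP position; "eef_rot": TCP orientation; "contact_force": force on the tool from outside, world axes, zero at the start; "wrist_torque": the same for the moment, N m; "opening": finger opening in m; "finger_force": force on a finger pad.
Only numpy, scipy, OpenCV 4.12 (cv2) and the standard library are available. Lean on these libraries where they do the work, as an engineer would, in place of code of your own. Each camera call takes 0.05 s, during which the arm holds its last target. There are 200 camera calls.

## Working session

There is one attempt and no reset: what is moved stays moved. The work goes in short steps, Python scripts to look and compute and a tool call to move; the robot and the scene stay as the last step left them, time stands still between calls to the robot, and variables do not carry over. Pictures are saved under pics/ and viewed, at most 10 in all, crops included, and the job is handed in when it is done.

Besides the shell and the picture viewer there is one more tool, called after "Emit:" by a JSON object that holds its "api" and its "payload". apply_moves: Moves the arm, as the interface text tells. Its arguments: {"type":"object","properties":{"commands":{"type":"array","items":{"type":"array","items":{"type":"number"}}},"force":{"type":"number"}},"required":["commands"]}

```bash
mkdir -p pics
cat > h.py <<'E'
import numpy as np, cv2
from rig import telemetry, vision, sign_off, spotter
def snap(n,f=None):
    s=vision.snapshot(n)
    if f: cv2.imwrite('pics/'+f,s['img'])
    s['R']=cv2.Rodrigues(np.array(s['rvec'],float))[0]; s['t']=np.array(s['tvec'],float).ravel()
    s['f']=200/np.tan(np.radians(s['vfov'])/2); return s
def w(s,c): return s['R'].T@(np.array(c)-s['t'])
def px(s,p):
    c=s['R']@np.array(p)+s['t']; return (s['cx']+s['f']*c[0]/c[2], s['cy']+s['f']*c[1]/c[2])
def find(s,n,l,fn='pinpoint',k=3):
    for d in getattr(spotter,fn)(n,l)[:k]:
        p=w(s,d['centre']); print(n,l,round(d['score'],2),p.round(4),np.round(px(s,p)))
E
python3 - <<'E'
from h import *
for n in ['scene','top']:
    s=snap(n,n+'.png')
    for l in ['lamp_unit','lamp_pivot','lamp_ball','lamp_lens','dial_grip','tray','open_jar','open_jar_mid']: find(s,n,l)
    find(s,n,'jar1',k=6)
print(telemetry.sense())
E
```

```text
scene lamp_unit 0.86 [ 0.5083  0.0026 -0.0007] [290. 213.]
scene lamp_ball 0.91 [ 0.4985 -0.199   0.191 ] [220. 215.]
scene lamp_lens 0.84 [ 0.5252 -0.0585  0.1791] [272. 192.]
scene dial_grip 0.73 [0.5047 0.1241 0.0785] [319. 172.]
scene dial_grip 0.6 [ 0.6393 -0.4521  0.0014] [185. 353.]
scene tray 0.76 [ 0.7651 -0.0359 -0.0022] [343. 279.]
scene open_jar 0.97 [ 0.6333  0.335  -0.0056] [397. 175.]
scene open_jar 0.8 [ 0.7594  0.3226 -0.0036] [426. 201.]
scene open_jar 0.77 [ 7.579e-01 -5.000e-04  1.900e-03] [350. 269.]
scene open_jar_mid 0.94 [0.6273 0.3361 0.0423] [398. 164.]
scene open_jar_mid 0.6 [0.7577 0.3247 0.0402] [429. 192.]
scene open_jar_mid 0.56 [ 7.556e-01 -3.000e-04  4.740e-02] [350. 260.]
scene jar1 0.96 [ 0.7684 -0.0686  0.0018] [335. 287.]
scene jar1 0.83 [0.7559 0.1383 0.0039] [384. 237.]
scene jar1 0.82 [0.7613 0.0751 0.001 ] [370. 252.]
scene jar1 0.66 [ 0.7661 -0.2138  0.0029] [293. 324.]
scene jar1 0.65 [ 0.7624 -0.1439  0.0056] [312. 304.]
top lamp_unit 0.61 [5.082e-01 2.000e-03 5.000e-04] [322. 238.]
top lamp_unit 0.2 [ 0.512  -0.1187  0.1745] [358. 236.]
to
[... 1050 characters left out ...]
time': 1.0, 'joints': array([-1.56040696e+00,  3.12890135e-01,  1.49769398e+00,  4.02182712e-05,
        1.33098999e+00, -2.23395976e-01]), 'qd': array([ 1.88415576e-03, -1.15657200e-03, -5.73556672e-04,  2.30920375e-04,
       -5.97762713e-05, -9.81873676e-04]), 'tau': array([ 2.45107127e-03, -4.02102542e+01, -2.52416217e+01,  6.95959688e-02,
        3.18543962e-02, -1.29938283e-05]), 'tcp_pos': array([ 0.12162201, -0.51073067,  0.24672749]), 'eef_rot': array([ 3.14156591e+00, -3.39873857e-05,  2.33775795e-01]), 'contact_force': array([ 1.16246673, -0.63447476,  0.36438386]), 'wrist_torque': array([-0.00657275, -0.03037826,  0.02702523]), 'finger_force': 0.0, 'opening': 0.08828881944068803}
```

View pics/scene.png

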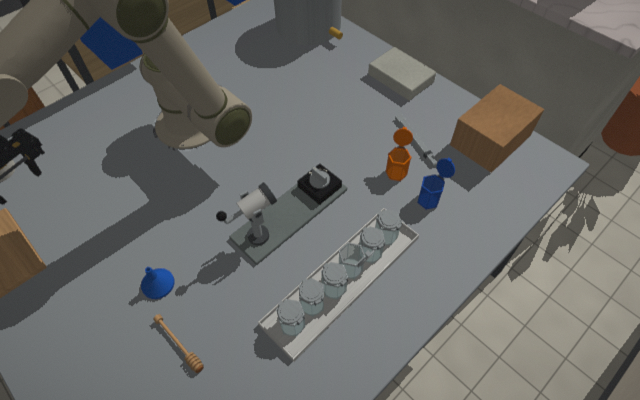

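View pics/top.png

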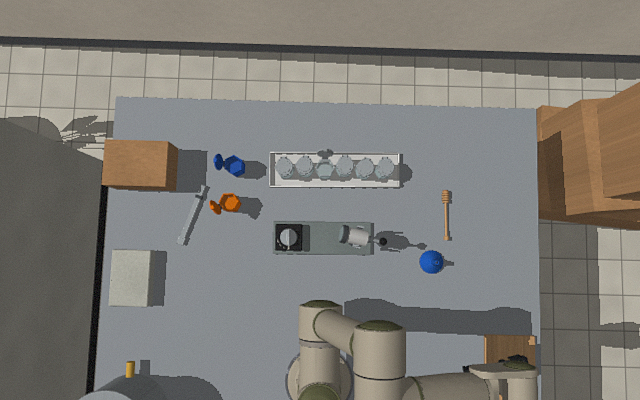

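Open-lid candidates are blue at scene (430,190), orange at (398,164), and clear glass in the tray row at scene (350,260) / top (326,169). The glass one fits, since it is neither blue nor orange and stands in the tray. I'll confirm with a crop and average a few measurements.

Run:
```python
from h import *
im=cv2.imread('pics/scene.png')[190:340,250:450]; a=cv2.resize(im,None,fx=3.9,fy=3.9,interpolation=3)
cv2.imwrite('pics/crop.png',a)
G={'lamp_pivot':(.51,-.118),'lamp_ball':(.5,-.198),'lamp_lens':(.523,-.06),'dial_grip':(.504,.12),'open_jar_mid':(.757,-.004),'tray':(.765,-.035),'lamp_unit':(.508,.002)}
D={}
for n in ['scene','top']:
  for i in range(4):
    s=snap(n)
    for l,g in G.items():
      for d in spotter.pinpoint(n,l):
        p=w(s,d['centre'])
        if np.hypot(*(p[:2]-g))<.03: D.setdefault((l,n),[]).append(p);break
for k,v in sorted(D.items()): print(k,len(v),np.mean(v,0).round(4),np.std(v,0).round(4))
print(telemetry.sense()['time'])
```

```text
('dial_grip', 'scene') 4 [0.5062 0.1236 0.0799] [0.0005 0.0012 0.0024]
('dial_grip', 'top') 4 [0.5057 0.1181 0.0792] [0.0008 0.0022 0.0009]
('lamp_ball', 'scene') 4 [ 0.5012 -0.1986  0.1925] [0.0016 0.0011 0.0019]
('lamp_ball', 'top') 4 [ 0.5028 -0.197   0.1895] [0.0008 0.0005 0.0007]
('lamp_lens', 'scene') 4 [ 0.5228 -0.0591  0.1785] [0.0009 0.0005 0.0016]
('lamp_lens', 'top') 4 [ 0.5213 -0.0613  0.187 ] [0.0011 0.0018 0.0022]
('lamp_pivot', 'scene') 4 [ 0.5169 -0.1178  0.1705] [0.0009 0.0007 0.0015]
('lamp_pivot', 'top') 4 [ 0.5127 -0.1207  0.1739] [0.0029 0.0019 0.0016]
('lamp_unit', 'scene') 4 [ 5.103e-01 -2.000e-04  2.200e-03] [0.0016 0.002  0.0005]
('lamp_unit', 'top') 4 [5.104e-01 4.000e-04 1.400e-03] [0.0005 0.0007 0.0024]
('open_jar_mid', 'scene') 4 [0.755  0.0009 0.0469] [0.0023 0.001  0.0016]
('open_jar_mid', 'top') 4 [ 0.7593 -0.0038  0.049 ] [0.0019 0.0012 0.001 ]
('tray', 'scene') 4 [ 7.633e-01 -3.300e-02  7.000e-04] [0.001  0.0011 0.0015]
('tray', 'top') 3 [ 7.629e-01 -3.580e-02  6.000e-04] [0.0006 0.0009 0.0005]
4.2
```

View pics/crop.png

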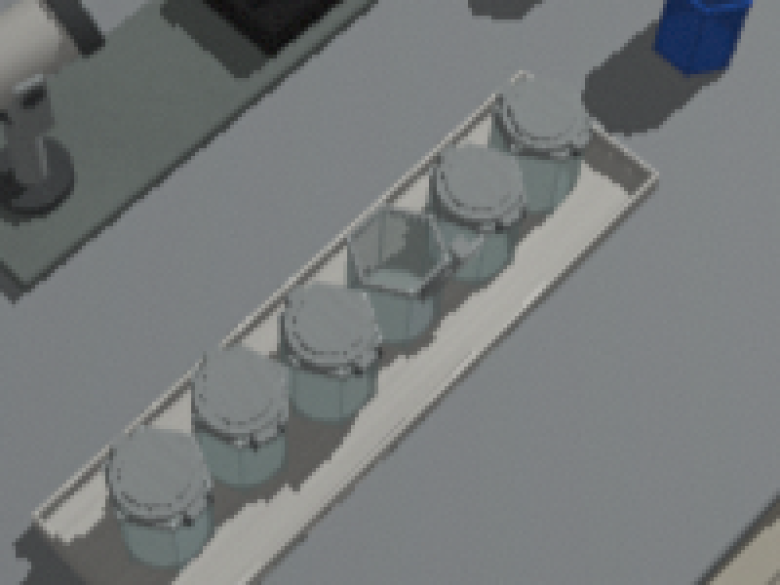

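The crop shows five shut lids and one open glass hexagon at crop (400,265), which is scene (352,258). That is the target, with its middle near (0.757,-0.002,0.047). Now moving above the ball.

Emit:
{"api": "apply_moves", "payload": {"commands": [[0, 0, -0.3, 0, 0, -0.053, 0.7], [0, 0, -0.3, 0, 0, -0.053, 0.7], [0, 0, -0.3, 0, 0, -0.053, 0.7], [0, 0, -0.3, 0, 0, -0.053, 0.7], [0.96, 0.2, -0.3, 0, 0, 0, 0.7], [0.96, 0.2, 0, 0, 0, 0, 0.7], [0.96, 0.2, 0, 0, 0, 0, 0.7], [0.96, 0.2, 0, 0, 0, 0, 0.7], [0.96, 0.2, 0, 0, 0, 0, 0.7], [0.96, 0.2, 0, 0, 0, 0, 0.7]], "force": 20}}

```text
time: 5.45
tcp_pos: [0.2131, -0.4345, 0.2767]
eef_rot: [-3.142, -0.0, 0.9]
contact_force: [-0.8, -0.3, -0.3]
opening: 0.0617
finger_force: 0.0
```

Emit:
{"api": "apply_moves", "payload": {"commands": [[0.96, 0.2, 0, 0, 0, 0, 0.7], [0.96, 0.2, 0, 0, 0, 0, 0.7], [0.96, 0.2, 0, 0, 0, 0, 0.7], [0.96, 0.2, 0, 0, 0, 0, 0.7], [0.96, 0.2, 0, 0, 0, 0, 0.7], [0.96, 0.2, 0, 0, 0, 0, 0.7], [0.96, 0.2, 0, 0, 0, 0, 0.7], [0.96, 0.2, 0, 0, 0, 0, 0.7], [0.96, 0.2, 0, 0, 0, 0, 0.7], [0.96, 0.2, 0, 0, 0, 0, 0.7]]}}

```text
time: 6.7
tcp_pos: [0.3636, -0.3089, 0.2767]
eef_rot: [-3.142, -0.0, 0.9]
contact_force: [-0.4, 0.3, 0.7]
opening: 0.0617
finger_force: 0.0
```

Run:
```python
from h import *
s=snap('wrist','w1.png')
for l in ['lamp_ball','open_jar_mid','dial_grip','lamp_pivot']: find(s,'wrist',l)
t=telemetry.sense(); print(t['time'],t['tcp_pos'],t['eef_rot'],t['joints'],t['opening'])
```

```text
6.95 [ 0.36254837 -0.30999096  0.27667511] [-3.14144880e+00  1.85629628e-04  8.99839741e-01] [-9.53590176e-01  1.84491895e-01  1.58370987e+00 -2.22705209e-04
  1.37347727e+00 -2.82589909e-01] 0.061761328002502926
```

View pics/w1.png

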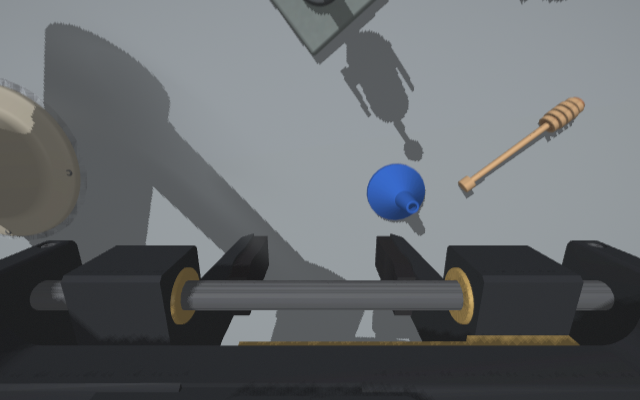

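The wrist view is up: funnel at (397,192), dipper at right, lamp base at the top edge, ball not yet in view. Advancing, stopping short to look.

Emit:
{"api": "apply_moves", "payload": {"commands": [[0.95, 0.32, 0, 0, 0, 0, 0.7], [0.95, 0.32, 0, 0, 0, 0, 0.7], [0.95, 0.32, 0, 0, 0, 0, 0.7], [0.95, 0.32, 0, 0, 0, 0, 0.7], [0.95, 0.32, 0, 0, 0, 0, 0.7], [0.95, 0.32, 0, 0, 0, 0, 0.7], [0, 0, 0, 0, 0, 0, 0.7], [0, 0, 0, 0, 0, 0, 0.7], [0, 0, 0, 0, 0, 0, 0.7], [0, 0, 0, 0, 0, 0, 0.7]]}}

```text
time: 8.2
tcp_pos: [0.4634, -0.2449, 0.2768]
eef_rot: [3.141, 0.0, 0.899]
contact_force: [-0.4, -0.7, 0.3]
opening: 0.0615
finger_force: 0.0
```

Run:
```python
from h import *
for i in range(2):
    s=snap('wrist','w2.png')
    for l in ['lamp_ball','lamp_pivot','open_jar_mid']: find(s,'wrist',l,k=1)
t=telemetry.sense(); print(t['time'],t['tcp_pos'],t['eef_rot'])
```

```text
wrist lamp_ball 0.61 [ 0.5024 -0.1961  0.1926] [323. 136.]
wrist lamp_pivot 0.79 [ 0.5127 -0.115   0.1679] [270.  46.]
wrist lamp_ball 0.62 [ 0.5007 -0.1941  0.1936] [320. 136.]
wrist lamp_pivot 0.79 [ 0.5152 -0.1145  0.1694] [272.  43.]
8.6 [ 0.46370263 -0.24449218  0.27670718] [-3.14155243e+00 -9.69319751e-06  8.99873812e-01]
```

View pics/w2.png

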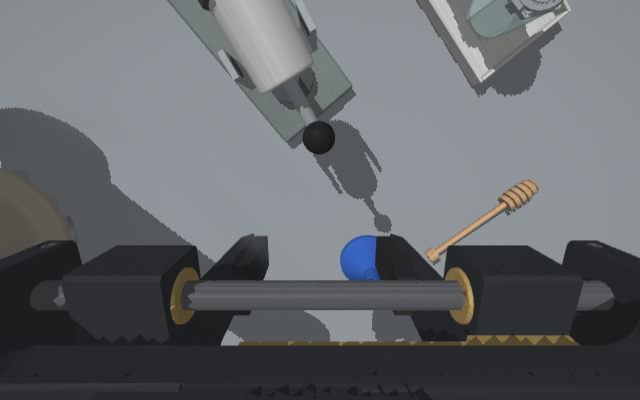

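Ball seen at (319,137) and measured at about (0.502,-0.196,0.192), agreeing with the other two cameras. Clear room for both fingers, so grasping.

Emit:
{"api": "apply_moves", "payload": {"commands": [[0.78, 0, 0, 0, 0, 0, 0.7], [0.78, 0, 0, 0, 0, 0, 0.7], [0.78, 0, 0, 0, 0, 0, 0.7], [0.76, 0, 0, 0, 0, 0, 0.7], [0, 0, 0.92, 0, 0, 0, 0.7], [0, 0, 0.92, 0, 0, 0, 0.7], [0, 0, 0.92, 0, 0, 0, 0.7], [0, 0, 0.92, 0, 0, 0, 0.7], [0, 0, 0.92, 0, 0, 0, 0.7], [0, 0, 0, 0, 0, 0, 0.7]]}}

```text
time: 9.85
tcp_pos: [0.5022, -0.1952, 0.1838]
eef_rot: [-3.139, 0.0, 0.9]
contact_force: [-0.2, -0.1, 0.8]
opening: 0.0615
finger_force: 0.0
```

Emit:
{"api": "apply_moves", "payload": {"commands": [[0, 0, 0, 0, 0, 0, 0], [0, 0, 0, 0, 0, 0, 0], [0, 0, 0, 0, 0, 0, 0], [0, 0, 0, 0, 0, 0, 0], [0, 0, 0, 0, 0, 0, 0], [0, 0, 0, 0, 0, 0, 0], [0, 0, 0, 0, 0, 0, 0], [0, 0, 0, 0, 0, 0, 0], [0, 0, 0, 0, 0, 0, 0], [0, 0, 0, 0, 0, 0, 0]], "force": 25}}

```text
time: 11.1
tcp_pos: [0.5022, -0.1957, 0.1847]
eef_rot: [-3.141, -0.0, 0.9]
contact_force: [-1.1, 4.7, 2.6]
opening: 0.0241
finger_force: 25.0
```

Run:
```python
from h import *
t=telemetry.sense(); print(t)
```

```text
{'time': 11.1, 'joints': array([-5.89167087e-01,  3.98854632e-01,  1.54504385e+00,  4.81895017e-04,
        1.19817942e+00,  8.15655841e-02]), 'qd': array([ 0.00155885, -0.00255296, -0.00060603,  0.00152928,  0.00089602,
       -0.00071041]), 'tau': array([-2.45002091e+00, -4.17351258e+01, -2.45869750e+01, -7.95952789e-01,
       -8.42912123e-01, -1.32276971e-02]), 'tcp_pos': array([ 0.50222937, -0.19565161,  0.18466728]), 'eef_rot': array([-3.14107242e+00, -4.07710430e-04,  8.99888005e-01]), 'contact_force': array([-1.13983143,  4.7110009 ,  2.56256158]), 'wrist_torque': array([0.74429946, 0.11468891, 0.02869635]), 'finger_force': 25.000319480895996, 'opening': 0.024134720647574867}
```

```bash
cat > plan.py <<'E'
from h import *
P=np.array([.5147,-.119,.170]); J=np.array([.757,-.002,.047])
def ball(a,t):
    x=-.075*np.cos(t)+.035*np.sin(t); z=.075*np.sin(t)+.035*np.cos(t)
    return P+[x*np.cos(a),x*np.sin(a),z]
def inv(b):
    d=np.array(b)-P; a=np.arctan2(-d[1],-d[0]); h=np.hypot(d[0],d[1]); return a,np.arctan2(d[2],h)-np.arctan2(.035,.075),np.linalg.norm(d)
def tgt():
    d=J-P; return np.arctan2(d[1],d[0]),np.arctan2(-d[2],np.hypot(d[0],d[1]))
E
python3 - <<'E'
from plan import *
b0=np.array([.5022,-.1957,.192]); a0,t0,r=inv(b0); a1,t1=tgt(); print(a0,t0,r,a1,t1,ball(a1,t1))
n=10; yaw=.9; dy=(a1-a0)/n; p=b0
B=[ball(a0+(a1-a0)*k/n,t0+(t1-t0)*k/n) for k in range(n+1)]
for k in range(n):
    d=B[k+1]-B[k]; x=[np.cos(yaw),np.sin(yaw)]; y=[np.sin(yaw),-np.cos(yaw)]
    print((np.array([d[:2]@x,d[:2]@y,-d[2]])/.02).round(2),round(-dy/np.pi,4)); yaw+=dy
E
```

```text
1.409243995204037 -0.16074900640548362 0.08076595817545906 0.4498519417133844 0.4287684666753051 [ 0.46637892 -0.14233292  0.23301308]
[-0.1  -0.37 -0.23] 0.0305
[-0.09 -0.37 -0.23] 0.0305
[-0.07 -0.37 -0.22] 0.0305
[-0.06 -0.37 -0.22] 0.0305
[-0.04 -0.36 -0.21] 0.0305
[-0.02 -0.35 -0.2 ] 0.0305
[-0.01 -0.35 -0.19] 0.0305
[ 0.01 -0.34 -0.18] 0.0305
[ 0.03 -0.33 -0.17] 0.0305
[ 0.04 -0.32 -0.16] 0.0305
```

Emit:
{"api": "apply_moves", "payload": {"commands": [[-0.1, -0.37, -0.23, 0, 0, 0.0305, 0], [-0.09, -0.37, -0.23, 0, 0, 0.0305, 0], [-0.07, -0.37, -0.22, 0, 0, 0.0305, 0], [-0.06, -0.37, -0.22, 0, 0, 0.0305, 0], [-0.04, -0.36, -0.21, 0, 0, 0.0305, 0], [-0.02, -0.35, -0.2, 0, 0, 0.0305, 0], [-0.01, -0.35, -0.19, 0, 0, 0.0305, 0], [0.01, -0.34, -0.18, 0, 0, 0.0305, 0], [0.03, -0.33, -0.17, 0, 0, 0.0305, 0], [0.04, -0.32, -0.16, 0, 0, 0.0305, 0]]}}

```text
time: 12.35
tcp_pos: [0.4658, -0.1428, 0.2257]
eef_rot: [3.136, 0.001, -0.062]
contact_force: [-8.1, -9.3, 4.1]
opening: 0.0239
finger_force: 25.0
```

Run:
```python
from plan import *
for n in ['scene','top']:
  for i in range(2):
    s=snap(n,n+'2.png')
    for l in ['lamp_ball','lamp_lens']: find(s,n,l,k=1)
for i in range(2):
    s=snap('wrist','w3.png')
    for l in ['lamp_pivot','open_jar_mid']: find(s,'wrist',l,k=2)
t=telemetry.sense(); print(t['time'],t['tcp_pos'],t['eef_rot'],t['contact_force'],t['opening'],t['finger_force'])
im=cv2.imread('pics/scene2.png')[150:300,180:380]; a=cv2.resize(im,(780,585),interpolation=3)
cv2.imwrite('pics/c2.png',a)
```

```text
scene lamp_ball 0.55 [ 0.4641 -0.1446  0.2313] [226. 185.]
scene lamp_lens 0.84 [ 0.5666 -0.0952  0.143 ] [272. 218.]
scene lamp_ball 0.83 [ 0.4599 -0.1452  0.2329] [225. 184.]
scene lamp_lens 0.64 [ 0.5672 -0.0935  0.1446] [273. 217.]
top lamp_lens 0.49 [ 0.5662 -0.0946  0.1513] [351. 220.]
top lamp_lens 0.7 [ 0.5593 -0.0927  0.1517] [350. 222.]
wrist lamp_pivot 0.81 [ 0.5134 -0.1121  0.1655] [277. 160.]
wrist lamp_pivot 0.98 [ 0.5159 -0.1143  0.1692] [279. 157.]
13.25 [ 0.46600482 -0.14223534  0.2259177 ] [ 3.13750367e+00  5.80730666e-04 -5.87872226e-02] [-8.15925108 -3.9234345   9.12489907] 0.024544762892863517 25.001174211502075
```

View pics/c2.png

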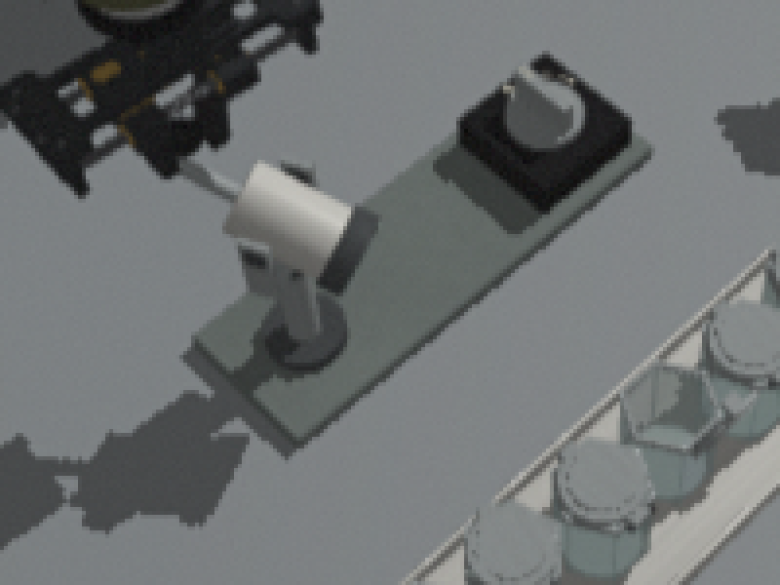

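View pics/w3.png

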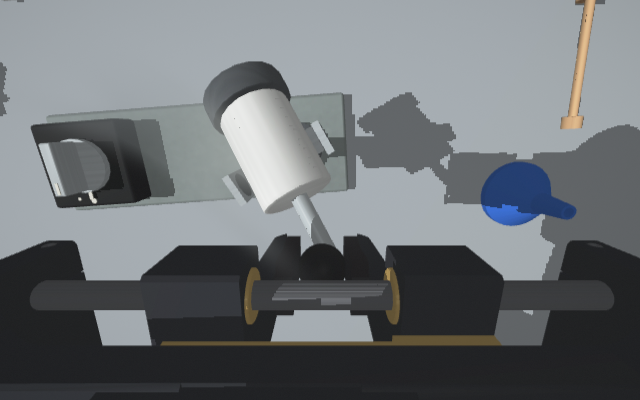

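The lamp now faces the tray and the ball is still held at wrist (322,262). About 12 N of radial strain remains, so I'll relieve it, release and back off to check the beam.

Emit:
{"api": "apply_moves", "payload": {"commands": [[-0.04, 0.02, -0.05, 0, 0, 0, 0], [0, 0, 0, 0, 0, 0, 0], [0, 0, 0, 0, 0, 0, 0.6], [0, 0, 0, 0, 0, 0, 0.6], [0, 0, 0, 0, 0, 0, 0.6], [0, 0, 0, 0, 0, 0, 0.6], [0, 0, -1, 0, 0, 0, 0.6], [0, 0, -1, 0, 0, 0, 0.6], [0, 0, -1, 0, 0, 0, 0.6], [0, 0, -1, 0, 0, 0, 0.6]]}}

```text
time: 14.5
tcp_pos: [0.4657, -0.1409, 0.3066]
eef_rot: [-3.142, -0.0, -0.058]
contact_force: [-1.0, -0.2, 0.2]
opening: 0.0531
finger_force: 0.0
```

Emit:
{"api": "apply_moves", "payload": {"commands": [[-1, 0, -1, 0, 0, 0, 0.6], [-1, 0, -1, 0, 0, 0, 0.6], [-1, 0, -0.5, 0, 0, 0, 0.6], [-1, 0, 0, 0, 0, 0, 0.6], [0, 0, 0, 0, 0, 0, 0.6], [0, 0, 0, 0, 0, 0, 0.6], [0, 0, 0, 0, 0, 0, 0.6], [0, 0, 0, 0, 0, 0, 0.6], [0, 0, 0, 0, 0, 0, 0.6], [0, 0, 0, 0, 0, 0, 0.6]]}}

```text
time: 15.75
tcp_pos: [0.3859, -0.1363, 0.3559]
eef_rot: [-3.142, 0.0, -0.058]
contact_force: [-0.1, -0.1, -0.1]
opening: 0.053
finger_force: 0.0
```

Run:
```python
from plan import *
import pickle
S={}
for n in ['wrist','scene','top']:
  for i in range(2):
    s=snap(n,n+'4.png')
    for l in ['lamp_ball','lamp_lens','lamp_pivot']+(['open_jar_mid','dial_grip'] if n=='wrist' else []): find(s,n,l,k=1)
  S[n]=s
pickle.dump(S,open('S.pkl','wb'))
t=telemetry.sense(); print(t['time'],t['tcp_pos'],t['eef_rot'],S['wrist']['f'],-S['wrist']['R'].T@S['wrist']['t'],-S['scene']['R'].T@S['scene']['t'],-S['top']['R'].T@S['top']['t'],S['top']['f'])
```

```text
wrist lamp_ball 0.91 [ 0.4623 -0.1408  0.2327] [323. 118.]
wrist lamp_lens 0.86 [ 0.5627 -0.0858  0.1454] [268.  29.]
wrist lamp_pivot 0.95 [ 0.5165 -0.113   0.1673] [294.  69.]
wrist open_jar_mid 0.49 [ 0.4321 -0.3937 -0.003 ] [469. 132.]
wrist dial_grip 0.96 [0.5074 0.1243 0.0761] [135. 100.]
wrist lamp_ball 0.9 [ 0.462  -0.1417  0.2318] [324. 118.]
wrist lamp_lens 0.76 [ 0.5612 -0.0892  0.1469] [271.  30.]
wrist lamp_pivot 0.6 [ 0.5148 -0.116   0.1666] [297.  71.]
wrist dial_grip 0.88 [0.5063 0.1224 0.0791] [135. 101.]
scene lamp_ball 0.73 [ 0.4627 -0.1449  0.2346] [226. 184.]
scene lamp_lens 0.91 [ 0.5671 -0.0912  0.1451] [274. 217.]
scene lamp_pivot 0.75 [ 0.5172 -0.1185  0.1716] [252. 205.]
scene lamp_ball 0.93 [ 0.464  -0.1448  0.2331] [226. 184.]
scene lamp_lens 0.72 [ 0.5621 -0.0909  0.1435] [273. 216.]
scene lamp_pivot 0.95 [ 0.5164 -0.1175  0.1703] [252. 205.]
top lamp_ball 0.56 [ 0.4637 -0.1428  0.2337] [367. 251.]
top lamp_lens 0.59 [ 0.5643 -0.0953  0.1529] [351. 221.]
top lamp_pivot 0.89 [ 0.515  -0.1198  0.1731] [359. 236.]
top lamp_ball 0.62 [ 0.4625 -0.1424  0.2288] [367. 252.]
top lamp_lens 0.72 [ 0.5628 -0.0942  0.1521] [351. 221.]
top lamp_pivot 0.6 [ 0.512  -0.1184  0.1746] [358. 236.]
17.15 [ 0.38587633 -0.13630773  0.35591273] [-3.14158882e+00 -5.08087061e-06 -5.83505033e-02] 276.6786574305071 [ 0.45304843 -0.13911306  0.49416259] [ 1.12402393 -0.44203921  1.15018256] [0.4617525 0.0104494 1.7053478] 461.8034882463916
```

View pics/wrist4.png

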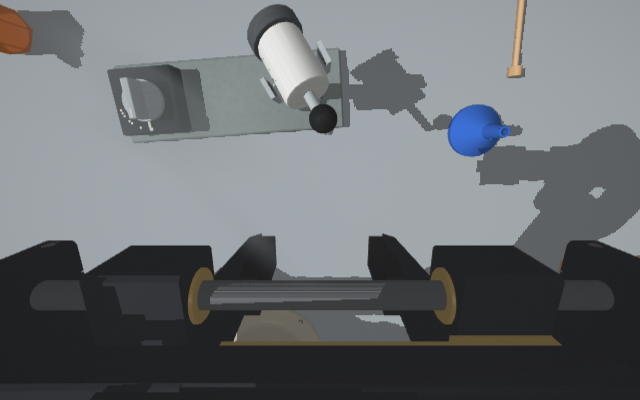

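Lamp is free: ball at wrist (323,118), barrel between (303,100) and (272,35). Network azimuths scatter by about 0.03 rad, so I'll fit the barrel's silhouette edges in all three pictures.

```bash
cat > fit.py <<'E'
from plan import *
import pickle
from scipy.optimize import minimize
from scipy.ndimage import map_coordinates
S=pickle.load(open('S.pkl','rb'))
def proj(s,X):
    c=X@s['R'].T+s['t']; return np.c_[s['cx']+s['f']*c[:,0]/c[:,2], s['cy']+s['f']*c[:,1]/c[:,2]]
def sil(s,a,t,r=.026,u=np.linspace(-.018,.032,25)):
    d=np.array([np.cos(t)*np.cos(a),np.cos(t)*np.sin(a),-np.sin(t)])
    C=-s['R'].T@s['t']; v=C-P; v=v-d*(v@d); D=np.linalg.norm(v); v/=D; n=np.cross(d,v); c=r/D
    return [proj(s,P+np.outer(u,d)+r*(c*v+q*np.sqrt(1-c*c)*n)) for q in (1,-1)]
for s in S.values():
    g=cv2.GaussianBlur(cv2.cvtColor(s['img'],6).astype(np.float32),(0,0),1.0)
    s['gx'],s['gy']=cv2.Sobel(g,5,1,0),cv2.Sobel(g,5,0,1); 
    s['gn']=np.hypot(s['gx'],s['gy'])
def score(p,names,each=False):
    a,t=p[:2]; J=0; o={}
    for i,n in enumerate(names):
        s=S[n]; sh=p[2+2*i:4+2*i]; m=0; L=sil(s,a,t)
        for l,k in ((L[0],L[1]),(L[1],L[0])):
            e=l[-1]-l[0]; nn=np.array([-e[1],e[0]])/np.linalg.norm(e); nn*=np.sign((k.mean(0)-l.mean(0))@nn)
            q=l+sh; f=lambda g: map_coordinates(g,[q[:,1],q[:,0]],order=1)
            m+=np.mean(f(s['gx'])*nn[0]+f(s['gy'])*nn[1])   # brightness grows inward
        m/=s['gn'][int(L[0][:,1].mean())-30:int(L[0][:,1].mean())+30,int(L[0][:,0].mean())-30:int(L[0][:,0].mean())+30].max() if L[0][:,1].mean()>30 else 400
        o[n]=m; J+=m-0.002*(sh@sh)
    return o if each else -J
E
python3 - <<'E'
from fit import *
for names in (['wrist'],['scene'],['top'],['wrist','scene','top'],['wrist','scene'],['wrist','top']):
    best=None
    for a0 in (.42,.46,.5):
        for t0 in (.38,.43,.48):
            x0=np.r_[a0,t0,np.zeros(2*len(names))]
            sx=np.vstack([x0]+[x0+np.eye(len(x0))[i]*(.05 if i<2 else 1.5) for i in range(len(x0))])
            r=minimize(score,x0,args=(names,),method='Nelder-Mead',options=dict(initial_simplex=sx,maxiter=3000,xatol=1e-4,fatol=1e-6))
            if best is None or r.fun<best.fun: best=r
    print(names,best.x.round(3),round(best.fun,3),score(best.x,names,True))
# ball centre pixels -> rays, triangulate
for n,c in (('wrist',(323,118)),('scene',(226,184)),('top',(367,251))):
    g=cv2.cvtColor(S[n]['img'],6); R={'wrist':18,'scene':9,'top':8}[n]
    sub=g[c[1]-R:c[1]+R,c[0]-R:c[0]+R]; m=(sub<45).astype(np.uint8); k,lab,st,ce=cv2.connectedComponentsWithStats(m)
    i=1+np.argmax(st[1:,4]) if k>1 else 0
    print(n,st[i],ce[i]+[c[0]-R,c[1]-R],'pred',px(S[n],ball(*tgt())))
out=[]
for n,(x0,y0,ww,hh) in (('wrist',(220,0,140,140)),('scene',(210,165,80,80)),('top',(325,195,60,60))):
    im=cv2.resize(S[n]['img'][y0:y0+hh,x0:x0+ww],(560*1//2*1,280) if 0 else (266,266),interpolation=3); f=266/ww
    for l in sil(S[n],*tgt()):
        q=((l+.5-[x0,y0])*f).astype(int); cv2.line(im,tuple(map(int,q[0])),tuple(map(int,q[-1])),(0,0,255),1)
    out.append(im)
cv2.imwrite('pics/fit.png',np.hstack(out))
E
```

```text
['wrist'] [ 0.338 -1.222 -3.116  2.446] -0.852 {'wrist': np.float64(0.882938057177808)}
['scene'] [ 2.37   1.062 -1.796 -1.032] -1.361 {'scene': np.float64(1.3696798215112989)}
['top'] [0.385 0.657 0.283 2.155] -0.713 {'top': np.float64(0.7226345747921562)}
['wrist', 'scene', 'top'] [ 0.43   0.199 -2.48   3.283  0.79   0.359  0.146  1.852] -2.251 {'wrist': np.float64(0.7202764823390485), 'scene': np.float64(0.871891816824952), 'top': np.float64(0.7013309588822179)}
['wrist', 'scene'] [ 0.425  0.152 -2.65   3.149  0.428  0.165] -1.559 {'wrist': np.float64(0.7267021015061762), 'scene': np.float64(0.8667079262882054)}
['wrist', 'top'] [ 0.416 -0.442 -3.96   0.79   0.055  1.658] -1.456 {'wrist': np.float64(0.8228870723393681), 'top': np.float64(0.6711469850744868)}
wrist [  5   4  27  29 538] [323.47769517 118.33457249] pred (np.float64(324.50747112382925), np.float64(112.64588112393359))
scene [ 5  6 10  9 68] [226.23529412 184.70588235] pred (np.float64(227.64355634768475), np.float64(184.46850807685323))
top [ 5  6  8  7 43] [367.53488372 252.        ] pred (np.float64(367.05860787918704), np.float64(250.43393216164972))fit.py:11: RuntimeWarning: invalid value encountered in sqrt
  return [proj(s,P+np.outer(u,d)+r*(c*v+q*np.sqrt(1-c*c)*n)) for q in (1,-1)]
```

View pics/fit.png

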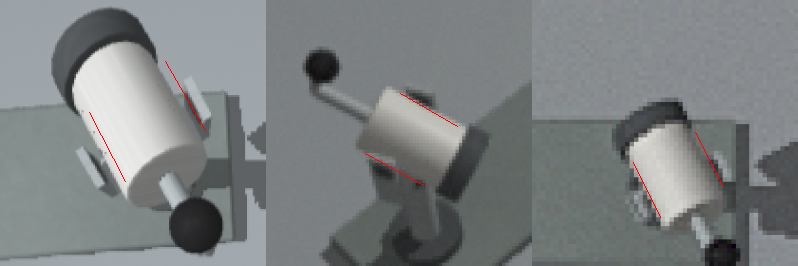

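The silhouettes match in direction to within about 0.03 rad, with small offsets. A combined fit should settle it.

```bash
cat > lsq.py <<'E'
from fit import *
from scipy.optimize import least_squares
# edge-direction fits: image angle of the barrel axis per camera
def axang(n,a,t):
    L=sil(S[n],a,t); e=(L[0][-1]-L[0][0])/np.linalg.norm(L[0][-1]-L[0][0])+(L[1][-1]-L[1][0])/np.linalg.norm(L[1][-1]-L[1][0]); return np.arctan2(e[1],e[0])
M=None
def edgefit(n,a=.45,t=.43):
    L0=sil(S[n],a,t); c=(L0[0].mean(0)+L0[1].mean(0))/2; s=S[n]; best=(-1e9,)
    def f(p):
        th,dx,dy,k=p; R=np.array([[np.cos(th),-np.sin(th)],[np.sin(th),np.cos(th)]]); m=0
        if not .85<k<1.1: return 1e3
        for i in (0,1):
            l=(L0[i]-c)@R.T*k+c+[dx,dy]; o=(L0[1-i].mean(0)-L0[i].mean(0))
            e=l[-1]-l[0]; nn=np.array([-e[1],e[0]])/np.linalg.norm(e); nn*=np.sign(o@nn)
            h=lambda g: map_coordinates(g,[l[:,1],l[:,0]],order=1)
            m+=np.mean(np.clip(h(s['gx'])*nn[0]+h(s['gy'])*nn[1],0,150))
        return -m+.3*(dx*dx+dy*dy)
    R=[]
    for th in (-.06,0,.06):
      for dx in (-3,0,3):
        for dy in (-3,0,3):
          x0=np.array([th,dx,dy,1.]); r=minimize(f,x0,method='Nelder-Mead',options=dict(initial_simplex=np.vstack([x0,x0+[.05,0,0,0],x0+[0,1,0,0],x0+[0,0,1,0],x0+[0,0,0,-.05]]),maxiter=800)); R.append((r.fun,*r.x))
    return min(R)
E={n:edgefit(n) for n in S}
for n in E: print(n,np.round(E[n],3))
ang={n:axang(n,.45,.43)+E[n][1] for n in S}
obs={'wrist':dict(ball=(.4621,-.1412,.2322),lens=(.562,-.0875,.146),piv=(.5156,-.1145,.1675),dial=(.5068,.1233,.0776)),
'scene':dict(ball=(.4634,-.1449,.2338),lens=(.5658,-.0925,.1442),piv=(.5168,-.118,.171),dial=(.506,.1236,.0798),unit=(.510,0,0),jar=(.755,.0008,.0468)),
'top':dict(ball=(.463,-.1426,.2312),lens=(.563,-.0942,.152),piv=(.513,-.1195,.1738),dial=(.5055,.118,.079),unit=(.510,.0007,0),jar=(.7585,-.0042,.0492))}
blob={'wrist':(323.5,118.3),'scene':(226.2,184.7),'top':(367.5,252.0)}
def model(p):
    ux,uy,yw,a,t=p[:5]; c,s=np.cos(yw),np.sin(yw); W=lambda x,y,z:np.array([ux+c*x-s*y,uy+s*x+c*y,z])
    Pv=W(0,-.12,.17); x=-.075*np.cos(t)+.035*np.sin(t); z=.075*np.sin(t)+.035*np.cos(t)
    return dict(piv=Pv,ball=Pv+[x*np.cos(a),x*np.sin(a),z],lens=Pv+.06*np.array([np.cos(t)*np.cos(a),np.cos(t)*np.sin(a),-np.sin(t)]),dial=W(0,.12,.077),unit=W(0,0,0),jar=np.array([p[5],p[6],.047]))
def res(p):
    m=model(p); r=[]
    for i,n in enumerate(obs):
        b=p[7+3*i:10+3*i]; r+=list(b/.002)
        for k,v in obs[n].items(): r+=list((np.array(v)-m[k]-b)/.003)
        r+=list((np.array(px(S[n],m['ball']+b))-blob[n])/.7)
        r.append((axang(n,p[3],p[4])-ang[n])/.03)
    return np.array(r)
s=least_squares(res,np.r_[.51,0,.03,.45,.43,.757,-.002,np.zeros(9)]); p=s.x
cov=np.linalg.inv(s.jac.T@s.jac); print('p',p.round(4),'sd',np.sqrt(np.diag(cov))[:7].round(4),'cost',s.cost,len(s.fun))
m=model(p); d=m['jar']-m['piv']; at,tt=np.arctan2(d[1],d[0]),np.arctan2(-d[2],np.hypot(d[0],d[1]))
print({k:v.round(4) for k,v in m.items()},'target',at,tt,'err',p[3]-at,p[4]-tt)
b=model(np.r_[p[:3],at,tt,p[5:]])['ball']; print('target ball',b,'delta',b-m['ball'])
e=np.array([np.cos(p[4])*np.cos(p[3]),np.cos(p[4])*np.sin(p[3]),-np.sin(p[4])]); print('miss mm',1e3*np.linalg.norm(d-e*(d@e)))
E
python3 lsq.py
```

```text
wrist [-1.93862e+02  6.00000e-02 -2.71500e+00  1.49300e+00  1.04800e+00]
scene [-2.27501e+02 -8.70000e-02  8.04000e-01  2.05000e-01  9.81000e-01]
top [-2.7951e+02 -5.4000e-02 -2.8240e+00 -9.7900e-01  8.6200e-01]
p [ 5.097e-01  2.400e-03  3.070e-02  4.660e-01  3.725e-01  7.565e-01
 -7.000e-04 -5.000e-04  1.900e-03 -3.000e-04  5.000e-04 -5.000e-04
  4.000e-04 -0.000e+00 -1.400e-03  1.600e-03] sd [0.0014 0.0013 0.0077 0.0117 0.014  0.0024 0.0024] cost 14.599250646929075 66
{'piv': array([ 0.5134, -0.1175,  0.17  ]), 'ball': array([ 0.4624, -0.1432,  0.2299]), 'lens': array([ 0.5634, -0.0924,  0.1482]), 'dial': array([0.5061, 0.1224, 0.077 ]), 'unit': array([0.5097, 0.0024, 0.    ]), 'jar': array([ 7.565e-01, -7.000e-04,  4.700e-02])} target 0.4478911521628098 0.42792986303804564 err 0.018079468232047036 -0.0554447906992252
target ball [ 0.46501194 -0.14077484  0.23296805] delta [0.00261526 0.00240215 0.00307331]
miss mm 17.1486960079435
```

The fit gives tilt about 0.37–0.39 where 0.43 is needed, and swivel about 0.02 too big. Next, a wrist look with lens, pivot and jar in one picture before correcting.

Emit:
{"api": "apply_moves", "payload": {"commands": [[0.94, 0, 0, 0, 0, 0, 0.6], [0.94, 0, 0, 0, 0, 0, 0.6], [0.94, 0, 0, 0, 0, 0, 0.6], [0.94, 0, 0, 0, 0, 0, 0.6], [0.94, 0, 0, 0, 0, 0, 0.6], [0, 0, 0, 0, 0, 0, 0.6], [0, 0, 0, 0, 0, 0, 0.6], [0, 0, 0, 0, 0, 0, 0.6], [0, 0, 0, 0, 0, 0, 0.6], [0, 0, 0, 0, 0, 0, 0.6]]}}

```text
time: 18.4
tcp_pos: [0.4795, -0.1418, 0.356]
eef_rot: [3.141, -0.0, -0.058]
contact_force: [0.2, 0.3, -0.2]
opening: 0.0531
finger_force: 0.0
```

Run:
```python
from h import *
import pickle
D={}
for i in range(3):
    s=snap('wrist','w5.png')
    for l in ['lamp_lens','lamp_pivot','open_jar_mid']:
        r=spotter.pinpoint('wrist',l)
        if r: D.setdefault(l,[]).append(w(s,r[0]['centre']))
for l,v in D.items(): print(l,np.round(v,4).tolist(),px(s,np.mean(v,0)))
t=telemetry.sense(); print(t['time'],t['tcp_pos'])
pickle.dump(s,open('w5.pkl','wb'))
cv2.imwrite('pics/w5c.png',cv2.resize(s['img'][20:270,200:533],(800,600),interpolation=3))
```

```text
lamp_lens [[0.5603, -0.0864, 0.1481], [0.5624, -0.0883, 0.1499], [0.564, -0.0882, 0.1459]] (np.float64(273.5285273334613), np.float64(117.88696267555433))
lamp_pivot [[0.5152, -0.1133, 0.1671], [0.5142, -0.1128, 0.1673], [0.5148, -0.1095, 0.1702]] (np.float64(295.48857902575423), np.float64(158.42804945519342))
open_jar_mid [[0.6266, 0.343, 0.0435], [0.6277, 0.3449, 0.0453]] (np.float64(-2.012635944115175), np.float64(93.20922540515065))
19.0 [ 0.479705   -0.14178728  0.35591564]
```

View pics/w5.png

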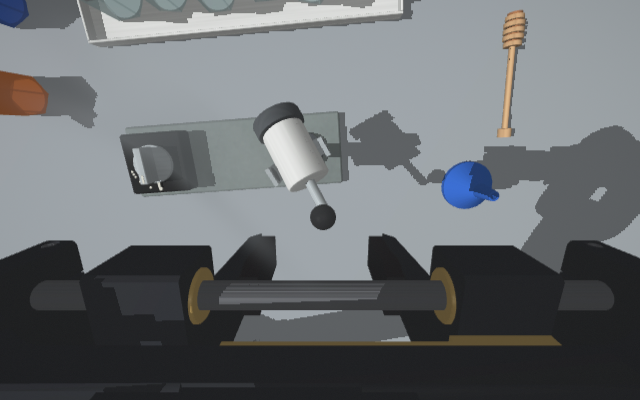

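The wrist view shows lens (278,120) and ball (322,217), but the jar is only at the top edge. Lens-to-pivot and the ball's parallax agree on tilt ≈0.385 and swivel azimuth ≈0.468. Regrasping for a small correction of about (+2, +2, +3) mm.

Emit:
{"api": "apply_moves", "payload": {"commands": [[-0.84, 0.11, 0, 0, 0, 0, 0.6], [0, 0, 0.95, 0, 0, 0, 0.6], [0, 0, 0.95, 0, 0, 0, 0.6], [0, 0, 0.95, 0, 0, 0, 0.6], [0, 0, 0.95, 0, 0, 0, 0.6], [0, 0, 0.95, 0, 0, 0, 0.6], [0, 0, 0.95, 0, 0, 0, 0.6], [0, 0, 0.95, 0, 0, 0, 0.6], [0, 0, 0, 0, 0, 0, 0], [0, 0, 0, 0, 0, 0, 0]], "force": 25}}

```text
time: 20.25
tcp_pos: [0.4631, -0.1432, 0.2237]
eef_rot: [3.141, -0.001, -0.058]
contact_force: [0.0, 0.0, -0.4]
opening: 0.0353
finger_force: 0.0
```

Emit:
{"api": "apply_moves", "payload": {"commands": [[0, 0, 0, 0, 0, 0, 0], [0, 0, 0, 0, 0, 0, 0], [0, 0, 0, 0, 0, 0, 0], [0, 0, 0, 0, 0, 0, 0], [0.04, -0.05, -0.05, 0, 0, 0, 0], [0.04, -0.05, -0.05, 0, 0, 0, 0], [0.03, -0.04, -0.06, 0, 0, 0, 0], [0, 0, 0, 0, 0, 0, 0], [0, 0, 0, 0, 0, 0, 0], [0, 0, 0, 0, 0, 0, 0]]}}

```text
time: 21.5
tcp_pos: [0.4651, -0.1411, 0.2259]
eef_rot: [3.14, 0.0, -0.059]
contact_force: [0.5, -4.1, -1.4]
opening: 0.0246
finger_force: 25.0
```

Run:
```python
from h import *
t=telemetry.sense(); print(t['time'],t['tcp_pos'],t['contact_force'],t['opening'],t['finger_force'])
for n in ['wrist','scene','top']:
  for i in range(2):
    s=snap(n)
    for l in ['lamp_ball','lamp_lens'][n=='wrist':]: find(s,n,l,k=1)
```

```text
21.5 [ 0.46507613 -0.14114873  0.22589693] [ 0.54549177 -4.08911567 -1.42056618] 0.024639293374125498 24.996812716126442
wrist lamp_lens 0.56 [ 0.5597 -0.0876  0.1432] [244.  95.]
scene lamp_ball 0.62 [ 0.4656 -0.1438  0.235 ] [227. 184.]
scene lamp_lens 0.73 [ 0.566  -0.0908  0.1404] [274. 217.]
scene lamp_ball 0.57 [ 0.4642 -0.1431  0.2378] [227. 183.]
scene lamp_lens 0.63 [ 0.5649 -0.0907  0.1428] [273. 217.]
top lamp_lens 0.58 [ 0.5614 -0.0926  0.1513] [350. 222.]
top lamp_lens 0.53 [ 0.5589 -0.0946  0.1509] [351. 222.]
```

Emit:
{"api": "apply_moves", "payload": {"commands": [[0, 0, 0, 0, 0, 0, 0.6], [0, 0, 0, 0, 0, 0, 0.6], [0, 0, 0, 0, 0, 0, 0.6], [0, 0, -1, 0, 0, 0, 0.6], [0, 0, -1, 0, 0, 0, 0.6], [0, 0, -1, 0, 0, 0, 0.6], [0, 0, -1, 0, 0, 0, 0.6], [-1, 0, -1, 0, 0, 0, 0.6], [-1, 0, -1, 0, 0, 0, 0.6], [-1, 0, -0.5, 0, 0, 0, 0.6]]}}

```text
time: 23.55
tcp_pos: [0.4048, -0.1367, 0.3571]
eef_rot: [3.141, -0.001, -0.058]
contact_force: [-1.2, -0.2, -0.4]
opening: 0.0524
finger_force: 0.0
```

```bash
cat > meas.py <<'E'
from plan import *
from scipy.optimize import least_squares
obs=[];
def blobc(g,c,R):
    c=np.round(c).astype(int); sub=g[c[1]-R:c[1]+R,c[0]-R:c[0]+R]; m=(sub<45).astype(np.uint8); k,lab,st,ce=cv2.connectedComponentsWithStats(m)
    i=1+np.argmax(st[1:,4]); return ce[i]+c-R, st[i,4]
for n in ['wrist','scene','top']:
  D={}
  for i in range(2 if n=='wrist' else 1):
    s=snap(n)
    for l in ['lamp_ball','lamp_lens','lamp_pivot']:
        r=spotter.pinpoint(n,l)
        if r: D.setdefault(l,[]).append(w(s,r[0]['centre']))
  D={l:np.mean(v,0) for l,v in D.items()}
  for l,v in D.items(): print(n,l,v.round(4),np.round(px(s,v),1))
  if 'lamp_ball' in D and 'lamp_lens' in D:
    d=D['lamp_lens']-D['lamp_ball']; print('  az',np.arctan2(d[1],d[0]).round(3),'tilt',(np.arctan2(-d[2],np.hypot(d[0],d[1]))-np.arctan2(.035,.135)).round(3))
    print('  blob',blobc(cv2.cvtColor(s['img'],6),np.array(px(s,D['lamp_ball'])),{'wrist':18,'scene':9,'top':8}[n]))
t=telemetry.sense(); print(t['time'],t['tcp_pos'],t['eef_rot'])
E
python3 meas.py
```

```text
wrist lamp_ball [ 0.4656 -0.1396  0.2343] [322.2 136.3]
wrist lamp_lens [ 0.5615 -0.0851  0.1462] [269.1  50.1]
wrist lamp_pivot [ 0.5151 -0.1128  0.17  ] [295.   89.5]
  az 0.517 tilt 0.421
  blob (array([323.4502924 , 138.11695906]), np.int32(513))
scene lamp_ball [ 0.4642 -0.1433  0.2345] [226.7 183.8]
scene lamp_lens [ 0.565  -0.0946  0.1451] [272.2 217. ]
scene lamp_pivot [ 0.5154 -0.118   0.1707] [251.4 205. ]
  az 0.451 tilt 0.42
  blob (array([226.96875 , 184.734375]), np.int32(64))
top lamp_ball [ 0.4663 -0.1422  0.231 ] [366.9 250.5]
top lamp_lens [0.5043 0.1198 0.0778] [288.2 237.5]
top lamp_pivot [ 0.5137 -0.1183  0.1727] [358.2 235.9]
  az 1.427 tilt 0.271
  blob (array([366.57142857, 248.85714286]), np.int32(7))
24.35 [ 0.40528607 -0.1368238   0.3560837 ] [-3.14151716e+00  7.23635214e-05 -5.83344649e-02]
```

Tilt is now ≈0.42 and azimuth ≈0.45–0.46, against targets 0.428 and 0.448, so the beam is within a few mm. On to the dial. It needs yaw ≈3.18 to keep joint 6 in range during the clockwise turn.

Emit:
{"api": "apply_moves", "payload": {"commands": [[0, 0, 0, 0, 0, -0.0572, 0.6], [0, 0, 0, 0, 0, -0.0572, 0.6], [0, 0, 0, 0, 0, -0.0572, 0.6], [0, 0, 0, 0, 0, -0.0572, 0.6], [0, 0, 0, 0, 0, -0.0572, 0.6], [0, 0, 0, 0, 0, -0.0572, 0.6], [0, 0, 0, 0, 0, -0.0572, 0.6], [0, 0, 0, 0, 0, -0.0572, 0.6], [0, 0, 0, 0, 0, -0.0572, 0.6], [0, 0, 0, 0, 0, -0.0572, 0.6]], "force": 60}}

```text
time: 25.6
tcp_pos: [0.4053, -0.1368, 0.3562]
eef_rot: [3.142, 0.0, 1.745]
contact_force: [0.4, 0.2, -0.1]
opening: 0.0529
finger_force: 0.0
```

Emit:
{"api": "apply_moves", "payload": {"commands": [[0, 0, 0, 0, 0, -0.0572, 0.6], [0, 0, 0, 0, 0, -0.0572, 0.6], [0, 0, 0, 0, 0, -0.0572, 0.6], [0, 0, 0, 0, 0, -0.0572, 0.6], [0, 0, 0, 0, 0, -0.0572, 0.6], [0, 0, 0, 0, 0, -0.0572, 0.6], [0, 0, 0, 0, 0, -0.0572, 0.6], [0, 0, 0, 0, 0, -0.0572, 0.6], [-0.42, 0.98, 0, 0, 0, 0, 0.6], [-0.42, 0.98, 0, 0, 0, 0, 0.6]]}}

```text
time: 26.85
tcp_pos: [0.4209, -0.0967, 0.3562]
eef_rot: [-3.142, 0.0, -3.108]
contact_force: [-0.4, 0.4, -0.6]
opening: 0.0529
finger_force: 0.0
```

Emit:
{"api": "apply_moves", "payload": {"commands": [[-0.42, 0.98, 0, 0, 0, 0, 0.6], [-0.42, 0.98, 0, 0, 0, 0, 0.6], [-0.42, 0.98, 0, 0, 0, 0, 0.6], [-0.42, 0.98, 0, 0, 0, 0, 0.6], [-0.42, 0.98, 0, 0, 0, 0, 0.6], [-0.42, 0.98, 1, 0, 0, 0, 0.6], [-0.42, 0.98, 1, 0, 0, 0, 0.6], [-0.42, 0.98, 1, 0, 0, 0, 0.6], [0, 0.3, 1, 0, 0, 0, 0.6], [0, 0, 0, 0, 0, 0, 0.6]]}}

```text
time: 28.1
tcp_pos: [0.4818, 0.0683, 0.2752]
eef_rot: [3.141, -0.003, -3.106]
contact_force: [-0.1, -0.6, 0.6]
opening: 0.0532
finger_force: 0.0
```

Run:
```python
from h import *
for i in range(2):
    s=snap('wrist','w6.png'); find(s,'wrist','dial_grip',k=2)
s=snap('top'); find(s,'top','dial_grip',k=1)
t=telemetry.sense(); print(t['time'],t['tcp_pos'],t['eef_rot'],t['joints'])
# bar direction (bright bar top) in wrist picture
```

```text
wrist dial_grip 0.74 [0.504  0.1258 0.0762] [365. 204.]
wrist dial_grip 0.75 [0.5085 0.123  0.0741] [363. 205.]
top dial_grip 0.26 [0.7636 0.0738 0.0055] [304. 169.]
28.4 [0.48244293 0.06761144 0.27684675] [-3.14136810e+00  1.26944028e-03 -3.10744264e+00] [-1.01797022e-01  2.06560658e-01  1.55627235e+00 -5.13964528e-05
  1.37747148e+00 -1.70673338e+00]
```

Emit:
{"api": "apply_moves", "payload": {"commands": [[-0.42, 0.9, 1, 0, 0, 0, 0.6], [-0.42, 0.9, 1, 0, 0, 0, 0.6], [-0.43, 0.9, 1, 0, 0, 0, 0.6], [0, 0, 1, 0, 0, 0, 0.6], [0, 0, 1, 0, 0, 0, 0.6], [0, 0, 1, 0, 0, 0, 0.6], [0, 0, 1, 0, 0, 0, 0.6], [0, 0, 1, 0, 0, 0, 0.6], [0, 0, 0.7, 0, 0, 0, 0.6], [0, 0, 0, 0, 0, 0, 0.6]]}}

```text
time: 29.65
tcp_pos: [0.5055, 0.1227, 0.1017]
eef_rot: [3.142, -0.001, -3.107]
contact_force: [-0.2, 0.2, 0.2]
opening: 0.0531
finger_force: 0.0
```

Run:
```python
from h import *
t=telemetry.sense(); print(t['time'],t['tcp_pos'],t['eef_rot'],t['joints'],t['contact_force'])
s=snap('scene');find(s,'scene','dial_grip',k=1)
```

```text
29.65 [0.5055352  0.12266724 0.10168442] [ 3.14155498e+00 -1.23228825e-03 -3.10720197e+00] [ 1.25710949e-02  4.66225000e-01  1.68887648e+00  1.29104154e-05
  9.87723991e-01 -1.59262301e+00] [-0.22607403  0.18323262  0.23837593]
```

Emit:
{"api": "apply_moves", "payload": {"commands": [[0, 0, 0.8, 0, 0, 0, 0.6], [0, 0, 0.8, 0, 0, 0, 0.6], [0, 0, 0, 0, 0, 0, 0], [0, 0, 0, 0, 0, 0, 0], [0, 0, 0, 0, 0, 0, 0], [0, 0, 0, 0, 0, 0, 0], [0, 0, 0, 0, 0, 0, 0], [0, 0, 0, 0, 0, 0, 0], [0, 0, 0, 0, 0, 0, 0], [0, 0, 0, 0, 0, 0, 0]], "force": 60}}

```text
time: 31.0
tcp_pos: [0.5058, 0.1236, 0.0704]
eef_rot: [3.14, 0.001, -3.108]
contact_force: [0.1, 5.2, 1.7]
opening: 0.0114
finger_force: 60.0
```

Run:
```python
from h import *
t=telemetry.sense(); print(t)
```

```text
{'time': 31.0, 'joints': array([ 0.01368306,  0.51421346,  1.71176827,  0.00199779,  0.91489696,
       -1.59213201]), 'qd': array([ 0.00098835, -0.00013158,  0.0012995 ,  0.00046842, -0.00068333,
       -0.00313854]), 'tau': array([ -2.64560133, -42.82349467, -19.12197232,  -1.24239575,
         0.08498463,  -0.28141287]), 'tcp_pos': array([0.50582925, 0.12361243, 0.07044404]), 'eef_rot': array([ 3.14002411e+00,  7.46634069e-04, -3.10779232e+00]), 'contact_force': array([0.14478067, 5.16113608, 1.66437722]), 'wrist_torque': array([ 0.92530216, -0.1367551 , -0.31774298]), 'finger_force': 60.00006414949894, 'opening': 0.011371438784953681}
```

Emit:
{"api": "apply_moves", "payload": {"commands": [[0, 0, 0, 0, 0, 0.035, 0], [0, 0, 0, 0, 0, 0.035, 0], [0, 0, 0, 0, 0, 0.035, 0], [0, 0, 0, 0, 0, 0.035, 0], [0, 0, 0, 0, 0, 0.035, 0], [0, 0, 0, 0, 0, 0.035, 0], [0, 0, 0, 0, 0, 0.035, 0], [0, 0, 0, 0, 0, 0.035, 0], [0, 0, 0, 0, 0, 0.035, 0], [0, 0, 0, 0, 0, 0.035, 0]]}}

```text
time: 32.25
tcp_pos: [0.5073, 0.126, 0.0705]
eef_rot: [3.134, -0.002, 2.073]
contact_force: [11.8, 24.5, -8.4]
opening: 0.0114
finger_force: 60.0
```

Run:
```python
from h import *
t=telemetry.sense(); print(t['time'],t['tcp_pos'],t['eef_rot'],t['contact_force'],t['wrist_torque'],t['opening'],t['joints'])
```

```text
32.25 [0.50728405 0.1259795  0.07053154] [ 3.13390087e+00 -2.29351904e-03  2.07275405e+00] [11.76049538 24.52467718 -8.42936627] [ 3.76231539 -1.83739802  0.26685023] 0.011350253433911866 [ 0.01639181  0.51511883  1.70991716  0.00711148  0.91083653 -0.48990098]
```

The turn is at 1.10 rad, with side force of 27 N because the axis is about 3 mm from the commanded centre. I'll relieve that and turn the last bit.

Emit:
{"api": "apply_moves", "payload": {"commands": [[0.05, 0.08, 0, 0, 0, 0, 0], [0.05, 0.08, 0, 0, 0, 0, 0], [0, 0, 0, 0, 0, 0.01, 0], [0, 0, 0, 0, 0, 0.01, 0], [0, 0, 0, 0, 0, 0.01, 0], [0, 0, 0, 0, 0, 0.01, 0], [0, 0, 0, 0, 0, 0, 0], [0, 0, 0, 0, 0, 0, 0], [0, 0, 0, 0, 0, 0, 0], [0, 0, 0, 0, 0, 0, 0]]}}

```text
time: 33.5
tcp_pos: [0.5078, 0.1265, 0.0704]
eef_rot: [3.14, -0.001, 1.949]
contact_force: [0.4, 5.9, 4.0]
opening: 0.0115
finger_force: 60.0
```

Run:
```python
from h import *
t=telemetry.sense(); print(t['time'],t['tcp_pos'],t['eef_rot'],t['contact_force'],t['wrist_torque'],t['opening'],t['joints'],t['tau'])
s=snap('scene')
for l in ['dial_grip']:
  for d in spotter.pinpoint('scene',l)[:2]: print(d, w(s,d['centre']))
s=snap('wrist'); find(s,'wrist','dial_grip')
import cv2; cv2.imwrite('pics/w7.png',s['img'])
```

```text
33.5 [0.50779477 0.12647163 0.07043201] [ 3.14037537e+00 -5.76941749e-04  1.94929567e+00] [0.42029494 5.94256422 3.97421091] [0.91234348 0.07174445 0.05750885] 0.011477130551738953 [ 1.95275680e-02  5.18753898e-01  1.70389702e+00  1.21830575e-03
  9.18005093e-01 -3.59710972e-01] [ -3.18969727 -41.71542406 -18.7047261   -0.98269276  -0.1547994
   0.11676824]
{'centre': [0.0001, -0.0773, 1.3546], 'score': 0.58} [0.50757224 0.1250289  0.08278501]
wrist dial_grip 0.76 [0.5071 0.1226 0.0768] [317. 270.]
```

Past the torque peak and now near 0.12 N m, as expected at the third click. I'll add a small margin (+0.025 rad, stop is 1.32) and check the lamp once more.

Emit:
{"api": "apply_moves", "payload": {"commands": [[0, 0, 0, 0, 0, 0.004, 0], [0, 0, 0, 0, 0, 0.004, 0], [0, 0, 0, 0, 0, 0, 0], [0, 0, 0, 0, 0, 0, 0], [0, 0, 0, 0, 0, 0, 0], [0, 0, 0, 0, 0, 0, 0], [0, 0, 0, 0, 0, 0, 0], [0, 0, 0, 0, 0, 0, 0], [0, 0, 0, 0, 0, 0, 0], [0, 0, 0, 0, 0, 0, 0]]}}

```text
time: 34.95
tcp_pos: [0.5079, 0.1265, 0.0704]
eef_rot: [3.14, -0.001, 1.924]
contact_force: [0.3, 6.6, 3.6]
opening: 0.0114
finger_force: 60.0
```

Run:
```python
from h import *
t=telemetry.sense(); print(t['time'],t['eef_rot'],t['contact_force'],t['wrist_torque'],t['tau'][5],t['finger_force'])
s=snap('scene')
for l in ['lamp_ball','lamp_lens','open_jar_mid']: find(s,'scene',l,k=2)
```

```text
34.95 [ 3.14014248e+00 -5.79879048e-04  1.92421447e+00] [0.25787966 6.58160848 3.62376005] [0.87278795 0.04277013 0.09810409] 0.12674116529524326 60.00100292265415
scene lamp_ball 0.97 [ 0.4636 -0.1438  0.2343] [226. 184.]
scene lamp_lens 0.93 [ 0.5653 -0.0914  0.1418] [273. 217.]
scene open_jar_mid 0.93 [0.7614 0.3294 0.041 ] [431. 192.]
scene open_jar_mid 0.71 [0.6271 0.3346 0.0408] [397. 165.]
```

Lamp unchanged, dial held at about 1.25 rad with 60 N. Handing in.

```bash
python3 -c "
from rig import sign_off
print(sign_off())"
```

```text
the job is handed in; nothing more can be done
None
```

Job handed in at about 35 s: the lamp beam is aimed at the open glass jar's middle (estimated miss a few mm, not seen directly), and the dial is held just past the third click (about 1.25 rad) with a 60 N grip.

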